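# Load a repaired wheel cap into the UV curing box

## Task

Cure the repaired wheel cap: with the fingertips, push its white tray gently from behind along the loading deck and in through the hanging yellow flap of the UV curing box, following it in until the flap can fall shut behind it, then draw the hand back out so that the flap swings fully shut. Only then press the green start button all the way down and let go. The tray is slid, never gripped, lifted or shot in; do not touch the cap, whose filler is still soft, and leave everything else on the bench where it is.

Things in the scene. Friction and masses are not known exactly. Their poses are not given: they have to be found in the camera images.
- uvbox: UV curing box, fixed: white frame, clear amber roof, sides and back, 220 wide, 250 deep, 275 high. Origin: on the bench, in the middle of the entrance plane; x points into the box (the way the tray goes: to the robot's left and somewhat ahead), y to the left of that, z up. A dark sliding deck, 150 wide, top 10 mm above the bench, runs level from x = -155 outside to the back inside, x = 245.
- entrance (a point): on the deck, middle of the entrance: 160 wide, from the deck to the lintel 219 above the bench. Front panel above and beside it: x = -6 to 0, so the hand must lean forward to reach in under it. Aluminium guides along the deck, inner faces at y = -60 and +60, keep the tray straight: outside, x = -152 to -2, tops 24 above the bench; inside, to x = 211, tops 17 above it
- flap (a joint): yellow flap, 170 wide, 198 high, 3 thick, 0.25 kg, hung from pins at x = 4, z = 216 mm in the box's frame; bottom edge 8 mm above the deck. Swings freely, inwards only, falls shut by its weight. Angle in rad: 0 shut, positive inwards, at most 1.45; 0.4 riding on the tray's rim. It stays propped on the tray until the tray's rear wall is some 87 mm or more inside (x), then drops behind it.
- flap_edge (a point): middle of the flap's bottom edge; with the flap shut it is 11 mm inside the entrance plane, 18 mm above the bench
- tray: white open tray, loose, about 0.2 kg, 76 long (x), 104 wide (y), 25 high, walls 3 thick, standing on the deck between the guides (8 mm play each side), outside the flap. Origin: centre of its underside; x along the way in, within about 3 degrees
- cap: wheel centre cap, silver disc 56 across, 13 high, lying loose in the tray on its 3 mm floor, a beige patch of soft filler on its upper face. Origin: centre of its underside
- start_top (a point): centre of the top of the green start button, 30 across, on a grey push-button station 75 x 64, 40 high. It presses straight down against a spring: 6 mm of travel, 5 N to the bottom
- start (a joint): travel of the start button in m: 0 released, 0.006 fully down; springs back
- tin: red filler tin, 84 across, 79 high; stays where it is. Origin: centre of its underside
- mixcup: clear empty mixing cup, 84 across, 95 high; stays where it is. Origin: centre of its underside
- heatgun: blue heat gun standing on its round tail (80 across), nozzle up, 211 high, handle reaching 155 mm out along its -x, 0.75 kg; stays where it is. Origin: centre of its underside
- knife: filler spatula with wooden handle, 200 long, lying on the bench along its x; stays where it is. Origin: underside, mid-length
Things that resemble listed ones, but are neither listed nor needed, are in the scene too. Of the things that look like the cap, the largest one is meant.

How it is judged:
On the way, in this order (a step that is already met when the one before it is completed fails the run):
1. the tray is under the pushed-open flap (value of joint flap above 0.3 rad and x of tray in the frame of uvbox above -0.02 m), for 0.1 s.
2. the whole tray is inside and the flap hangs shut behind it (x of tray in the frame of uvbox above 0.055 m and value of joint flap below 0.03 rad), for 0.3 s.
3. the start button is pressed down, the flap being shut (value of joint start above 0.0045 m and value of joint flap below 0.03 rad), for 0.05 s.
At the end, for the whole second after the job is handed in: the tray stands flat on the deck with its whole length behind the shut flap (origin at least 55 mm inside the entrance plane), the cap still lies flat in it, the flap hangs shut within 0.03 rad, the start button has been pressed (4.5 mm or more) after that and is released again, and all is at rest (all of step 2 and z of tray in the frame of uvbox below 0.014 m and angle between tray's own z axis and vertical below 0.05 rad and value of joint start below 0.0015 m and horizontal distance between cap and tray below 0.03 m and angle between cap's own z axis and vertical below 0.1 rad and linear speed of tray below 0.01 m/s); the robot touches nothing.
It fails at once if the tray is lifted off the deck or tipped (z of tray in the frame of uvbox above 0.02 m or angle between tray's own z axis and vertical above 0.15 rad).
It fails at once if the tray is gripped, shoved hard (more than 20 N) or shot in (faster than 0.4 m/s) (contact force between the fingers and tray above 20 N or linear speed of tray above 0.4 m/s).
It fails at once if the robot touches the cap, or pushes the tray with more than its fingers (contact force between any of the fingers, the arm and cap above 0.3 N or contact force between the arm and tray above 2 N).
It fails at once if start is pressed before the tray is in and the flap shut (value of joint start above 0.003 m and (value of joint flap above 0.06 rad or x of tray in the frame of uvbox below 0.05 m)).
It fails at once if a bystander is moved (distance of any of tin, mixcup, heatgun, knife from where it was at the start of the episode above 0.015 m).
It also fails if it takes over 51 s, if anything falls off the work surface, if the arm or the gripper's body presses on something with over 40 N, if the wrist force passes 120 N, or if a joint passes its speed limit or range.

## Robot

A 7-joint arm with a two-finger parallel gripper is mounted at the origin on the work surface. World frame = base frame: x ahead of the robot, y to its left, z up, the work surface at z = 0. Lengths are in m, angles in rad, forces in N, time in s.
With the tool pointing down it reaches from about 0.425 to 0.875 m from the base axis. Payload 4.7 kg.
Tool frame: the origin (TCP) lies on the front face of the gripper's body, between the roots of the fingers; the fingertips stand 70 mm ahead of it and the grasp point (between the pads) lies 51 mm ahead of it; z points along the fingers, y is the line along which they close (so a half turn about z gives the same grasp; the last joint's range is limited). The gripper opens to 87 mm and grips with 3 to 60 N. Pads are 19 mm wide; open, the fingers measure 117 mm over their backs; the gripper's body (75 mm by 190 mm) begins 51 mm behind the grasp point.
Start: joints at [1.176, 0.321, -0.07, 1.45, 0.023, 1.371, -0.057], TCP at [0.258, -0.596, 0.292] pointing down, gripper open.
Joint ranges: [-2.86, 2.86], [-0.3, 2.09], [-1.38, 1.24], [0.06, 2.45], [-1.56, 4.7], [0.09, 2.05], [-2.69, 2.69]. Speed limits (rad/s): [2.57, 2.57, 3.14, 3.14, 3.14, 3.14, 3.14].

## Interface

Orientations are given as a 3x3 rotation matrix whose columns are the frame's x, y, z axes.
In Python, from plant import bot, imaging, workorder gives the robot as it stands. The module is installed in compiled form; this text tells all that it offers.
- The arm moves only by the tool move_arm, never from a script. Its argument "moves" is a list that holds one entry, the list of rows, each a list of 7 numbers: the shift along the tool's x, y, z in cm, then the turn, a rotation vector about the tool's x, y, z in degrees, then the opening, from 0 (shut) to 1 (fully open). A call has 1 to 10 rows; each row is the pose to reach, as a shift and turn from the pose commanded when the call began, along the tool's axes at that moment; what a row does not reach only later rows make up. A row lasts 1/10 s, in which the tool goes at most 50 mm and 8.59 degrees, less where a joint would pass 70% of its speed; a pose out of reach is approached as far as the arm can. A call with a gripper value outside its range is refused whole. The fingers move at their own pace and stop on an object; the grip force is fixed at half the most. Time passes only in rows, so rows that repeat a pose let the fingers close. It gives the time, the measured TCP pose, the force, the opening and the grip force at its end, in the units of the state.
- bot.read_state(): the state, without advancing time (a new reading comes with each control period).
- imaging.camera(name): name is "scene" or "top" or "wrist"; returns the picture (420x560x3 uint8, blue, green, red); there is no depth.
- imaging.get_calibration(name): a dict with "K" (3x3 intrinsics, pixels), "R" (3x3) and "t" (3): a world point X has camera coordinates R X + t; the wrist camera has in their place "tool_from_camera" (4x4, takes a point from camera to tool coordinates, whose origin is the TCP and whose axes are the flange's). Camera axes: x right, y down, z forward; pixel columns grow to the right and rows downward; lengths in m; the calibration is good to about 2 mm. A picture is of the moment at which its call begins: read the wrist's pose just before it. get_calibration takes no time and is no camera call.
- workorder.sign_off(): hands the job in; it is judged then, once.
The state is a dict: "clock": time; "joint_pos": joint angles; "qd": joint speeds; "tau": joint torques, N m; "position": TCP position; "tool_rot": TCP orientation; "force": force on the tool from outside, world axes, zero at the start; "moment": the same for the moment, N m; "width": finger opening in m; "grip_force": force on a finger pad.
Only numpy, scipy, OpenCV 4.12 (cv2) and the standard library are available. Lean on these libraries where they do the work, as an engineer would, in place of code of your own. Each camera call takes 0.05 s, during which the arm holds its last target. There are 200 camera calls.

## Working session

There is one attempt and no reset: what is moved stays moved. The work goes in short steps, Python scripts to look and compute and a tool call to move; the robot and the scene stay as the last step left them, time stands still between calls to the robot, and variables do not carry over. Pictures are saved under pics/ and viewed, at most 11 in all, crops included, and the job is handed in when it is done.

Besides the shell and the picture viewer there is one more tool, called after "Emit:" by a JSON object that holds its "op" and its "data", one argument or row to a line. move_arm: Moves the arm, as the interface text tells. Its arguments: {"type":"object","properties":{"moves":{"type":"array","items":{"type":"array","items":{"type":"array","items":{"type":"number"}}}}},"required":["moves"]}

```bash
mkdir -p pics
python3 - <<'E'
from plant import bot, imaging
import cv2,numpy as np
s=bot.read_state();print(s['clock'],s['position'],s['tool_rot'],s['width'])
for n in("scene","top"):
    cv2.imwrite(f"pics/{n}0.png",imaging.camera(n));c=imaging.get_calibration(n);print(n,c)
print(imaging.get_calibration("wrist"))
E
```

```text
0.0 [ 0.25814854 -0.59608246  0.29120523] [[ 9.17596758e-01  3.97511546e-01 -8.71539678e-04]
 [ 3.97512472e-01 -9.17595329e-01  1.62658796e-03]
 [-1.53133243e-04 -1.83899973e-03 -9.99998297e-01]] 0.08706843600722289
scene {'K': array([[392.92510372,   0.        , 282.27644117],
       [  0.        , 392.92510372, 212.93818689],
       [  0.        ,   0.        ,   1.        ]]), 'R': array([[ 0.23881058, -0.97106443,  0.00184059],
       [-0.92577528, -0.22824406, -0.30140468],
       [ 0.29310347,  0.07027465, -0.95349454]]), 't': array([-0.09695116,  0.54975029,  0.99592213])}
top {'K': array([[414.27326396,   0.        , 278.21231721],
       [  0.        , 414.27326396, 211.11056101],
       [  0.        ,   0.        ,   1.        ]]), 'R': array([[ 7.80156229e-04, -9.99999002e-01,  1.17769050e-03],
       [-9.85222844e-01, -9.70337239e-04, -1.71274653e-01],
       [ 1.71275625e-01, -1.02666660e-03, -9.85222618e-01]]), 't': array([0.0398127 , 0.57231178, 1.14876151])}
{'K': array([[289.91129303,   0.        , 282.25901269],
       [  0.        , 289.91129303, 213.14210659],
       [  0.        ,   0.        ,   1.        ]]), 'tool_from_camera': array([[ 1.53978906e-04, -9.51775268e-01, -3.06796049e-01,
         8.44656137e-02],
       [ 9.99999904e-01,  2.10560266e-05,  4.36571090e-04,
         7.57627025e-04],
       [-4.09057661e-04, -3.06796087e-01,  9.51775180e-01,
        -9.19032617e-02],
       [ 0.00000000e+00,  0.00000000e+00,  0.00000000e+00,
         1.00000000e+00]])}
```

View pics/scene0.png

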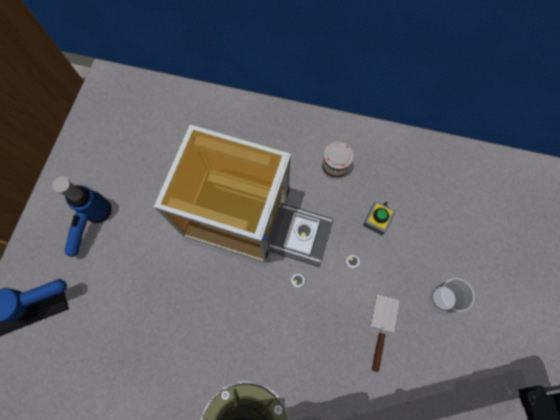

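View pics/top0.png

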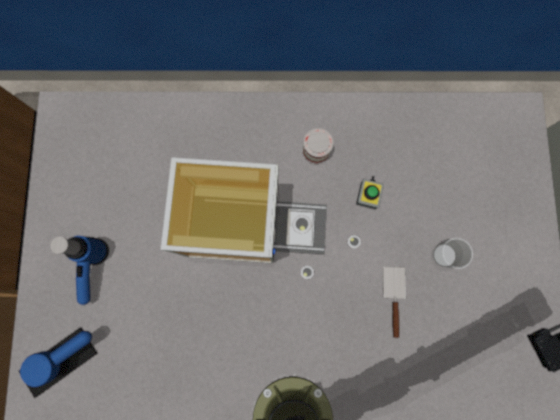

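The top view shows the box with its deck at about (300,228), the tray on the deck with a disc in it at (302,225), and the green button at (372,192). Candidates for the cap are the disc in the tray (302,225) and the loose discs at (354,242) and (307,272), which are smaller and lie on the bench. I choose the one in the tray. Next is a close crop and the measuring.

```bash
cat > h.py <<'E'
from plant import bot, imaging
import cv2,numpy as np
def cast(n,px,z):
    c=imaging.get_calibration(n);R,t=c['R'],c['t'];C=-R.T@t
    px=np.atleast_2d(px).astype(float)
    d=(np.linalg.inv(c['K'])@np.c_[px,np.ones(len(px))].T).T@R
    return C+d*((z-C[2])/d[:,2])[:,None]
def blob(mask):
    cs,_=cv2.findContours(mask.astype('uint8'),cv2.RETR_EXTERNAL,cv2.CHAIN_APPROX_NONE)
    return sorted(cs,key=cv2.contourArea)[::-1]
E
python3 - <<'E'
from h import *
for n,(x0,x1,y0,y1),zt in(("top",(260,400,165,285),.025),("scene",(255,400,190,290),.025)):
    im=cv2.imread(f"pics/{n}0.png")
    cv2.imwrite(f"pics/{n}crop.png",cv2.resize(im[y0:y1,x0:x1],None,fx=5,fy=5,interpolation=cv2.INTER_CUBIC))
    hsv=cv2.cvtColor(im,cv2.COLOR_BGR2HSV).astype(int);H,S,V=hsv[...,0],hsv[...,1],hsv[...,2]
    m=(V>185)&(S<40);w=np.zeros_like(m);w[y0:y1,x0+22:x1-60]=1
    b=blob(m&w)[0];r=cv2.minAreaRect(b);p=cv2.boxPoints(r);print(n,"tray",r,cast(n,p,.035).round(4).tolist())
    g=blob((abs(H-60)<15)&(S>120)&(V>60))
    for q in g[:2]:
        (c,rad)=cv2.minEnclosingCircle(q);print("green",c,rad,cast(n,c,.048)[0].round(4))
E
```

```text
top tray ((300.0017395019531, 234.97068786621094), (20.905040740966797, 17.20555305480957), 3.3664605617523193) [[0.4815, 0.0089, 0.035], [0.5315, 0.0058, 0.035], [0.528, -0.0549, 0.035], [0.478, -0.0514, 0.035]]
green (372.0, 191.35714721679688) 5.52786111831665 [ 0.6313 -0.2335  0.048 ]
scene tray ((302.1881103515625, 234.70645141601562), (23.179397583007812, 30.93779182434082), 16.699241638183594) [[0.4801, 0.0057, 0.035], [0.5708, 0.0014, 0.035], [0.5667, -0.0649, 0.035], [0.4765, -0.059, 0.035]]
green (381.66217041015625, 213.78378295898438) 5.474733352661133 [ 0.6337 -0.2355  0.048 ]
```

View pics/topcrop.png

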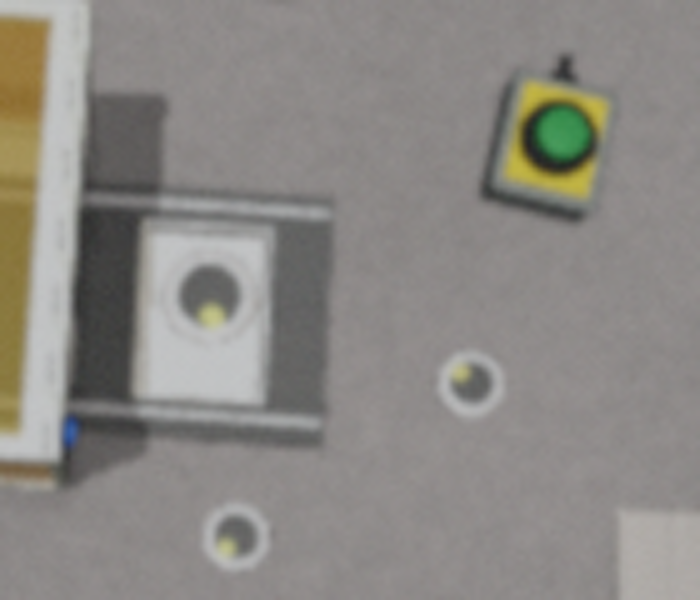

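The crop confirms the choice: the disc in the tray at crop (210,297) is clearly the largest. The others, at (471,384) and (236,538), are smaller. I move to a staging pose behind the tray and look at the hand's shape there too, because how it leans in depends on it.

Emit:
{"op": "move_arm", "data": {
  "moves": [
    [[4,-2.5,0,0,0,0,0],[8,-5,0,0,0,0,0],[12,-7.5,0,0,0,0,0],[16,-10,0,0,0,0,0],[20,-12.5,0,0,0,0,0],[24,-15,0,0,0,0,0],[28,-17.5,0,0,0,0,0],[32,-20,0,0,0,0,0],[35,-22,0,0,0,0,0],[36,-22,0,0,0,0,0]]
  ]
}}

```text
clock: 1.1
position: [0.5037, -0.2455, 0.2922]
tool_rot: [[0.914, 0.405, 0.001], [0.405, -0.914, 0.002], [0.002, -0.002, -1.0]]
force: [-0.2, 0.8, 0.3]
width: 0.015
grip_force: 0.0
```

Run:
```python
from h import *
print(cast("top",[(326.3,204.6),(324,253.8)],.010).round(4).tolist(),"deck end corners")
print(cast("top",[(277,205),(326,207.8),(275,246.6),(324,249.8)],.024).round(4).tolist(),"guides")
print(cast("top",[(278,163),(272,258)],.275).round(4).tolist(),"roof front")
print(cast("top",[(288.4,208.6),(314.4,210),(313.2,245.8),(286.8,245.4)],.035).round(4).tolist(),"tray rim")
s=bot.read_state();print(s['clock'],s['position'].round(4),s['tool_rot'].round(4).tolist(),s['joint_pos'],s['width'])
a=imaging.camera("top");b=imaging.camera("scene")
cv2.imwrite("pics/hand.png",np.vstack([cv2.resize(i[y:y+200,250:530],None,fx=1.5,fy=1.5) for i,y in((a,150),(b,150))]))
cv2.imwrite("pics/wrist1.png",imaging.camera("wrist"))
```

```text
[[0.5991, -0.1038, 0.01], [0.452, -0.0943, 0.01]] deck end corners
[[0.595, 0.0439, 0.024], [0.5868, -0.1011, 0.024], [0.4718, 0.0496, 0.024], [0.4626, -0.0929, 0.024]] guides
[[0.6496, 0.0412, 0.275], [0.4239, 0.0547, 0.275]] roof front
[[0.5823, 0.0105, 0.035], [0.5782, -0.0657, 0.035], [0.4733, -0.0607, 0.035], [0.4744, 0.0154, 0.035]] tray rim
1.1 [ 0.5037 -0.2455  0.2922] [[0.9142, 0.4053, 0.0007], [0.4053, -0.9142, 0.0023], [0.0016, -0.0019, -1.0]] [ 0.73326387  0.14979171 -0.35988141  1.66748213  0.05157492  1.33430656
 -0.78850944] 0.0149622909327333
```

View pics/hand.png

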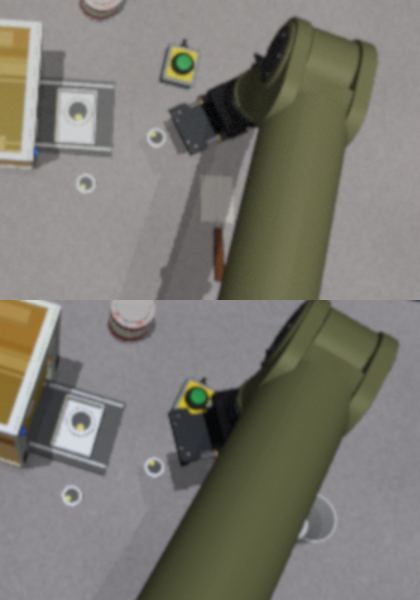

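View pics/wrist1.png

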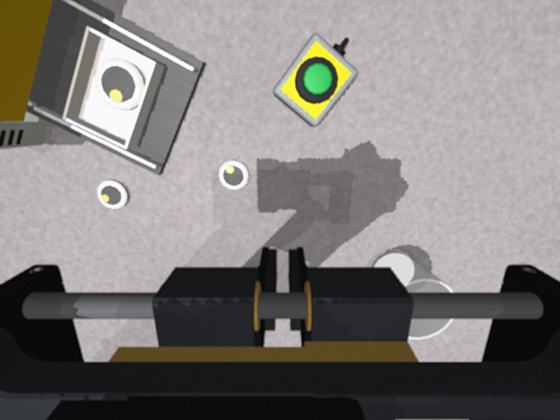

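The hand crop shows the body's long side lying along tool y, from about (175,140) to (265,90), so it is 190 mm wide there. The wrist view shows the tray at (115,85), its cap at (120,85), a decoy at (233,175) just off the deck end, and the button at (317,80). Across tool x the body is only 75 mm and fits the entrance, so the lean must lie in the tool's y–z plane. I will compute that pose.

```bash
cat >> h.py <<'E'
from scipy.spatial.transform import Rotation as Ro
a=np.radians(3.5);d=np.array([np.sin(a),np.cos(a),0]);n=np.array([-d[1],d[0],0]);up=np.array([0,0,1.])
O=np.array([.536,.055,0]);B=np.c_[d,n,up]
def target(th,p):   # lean deg, TCP in box frame
    th=np.radians(th);z=np.sin(th)*d-np.cos(th)*up;x=-n
    return O+B@np.array(p),np.c_[x,np.cross(z,x),z]
def go(th,p):
    s=bot.read_state();P,R=target(th,p);R0=s['tool_rot']
    print("th",th,"p",p,"shift cm",(R0.T@(P-s['position'])*100).round(2),"turn",Ro.from_matrix(R0.T@R).as_rotvec(degrees=True).round(1))
def tipx(x,th,zt=.018): # TCP for lowest finger corner height zt, and tip-centre x
    t=np.radians(th);return (round(x-.07*np.sin(t),4),0,round(zt+.07*np.cos(t)+.015*np.sin(t),4))
def where():
    s=bot.read_state();print(s['clock'],"box",(B.T@(s['position']-O)).round(4),"lean",np.degrees(np.arctan2(s['tool_rot'][:,2]@d,-s['tool_rot'][2,2])).round(2),"off",(s['tool_rot'][:,2]@n).round(3),"F",(B.T@s['force']).round(1))
    return s
E
python3 - <<'E'
from h import *
where();go(30,(-.24,0,.2)); print(tipx(-.15,30))
E
```

```text
1.25 box [-0.3084  0.0162  0.2918] lean -0.02 off 0.001 F [-1.1  0.  -0.2]
th 30 p (-0.24, 0, 0.2) shift cm [ 4.55 -5.36  9.17] turn [29.4  7.1 26.3]
(np.float64(-0.185), 0, np.float64(0.0861))
```

Emit:
{"op": "move_arm", "data": {
  "moves": [
    [[0.75,-0.9,1.5,4.9,1.2,4.4,0],[1.5,-1.8,3.0,9.8,2.4,8.8,0],[2.3,-2.7,4.6,14.7,3.6,13.2,0],[3.0,-3.6,6.1,19.6,4.7,17.5,0],[3.8,-4.5,7.6,24.5,5.9,21.9,0],[4.55,-5.4,9.2,29.4,7.1,26.3,0],[4.55,-5.4,9.2,29.4,7.1,26.3,0],[4.55,-5.4,9.2,29.4,7.1,26.3,0]]
  ]
}}

```text
clock: 2.05
position: [0.5206, -0.1859, 0.1999]
tool_rot: [[0.998, -0.054, 0.031], [-0.063, -0.865, 0.497], [0.0, -0.498, -0.867]]
force: [-0.1, 0.1, 0.6]
width: 0.0007
grip_force: 0.0
```

Run:
```python
from h import *
s=where();print(s['joint_pos'].round(2));go(45,(-.24,0,.2));go(30,tipx(-.16,30));go(30,(-.208,0,.15))
a=imaging.camera("top");b=imaging.camera("scene")
cv2.imwrite("pics/hand2.png",np.vstack([cv2.resize(i[y:y+200,250:530],None,fx=1.5,fy=1.5) for i,y in((a,130),(b,130))]))
```

```text
2.05 box [-0.2414  0.0007  0.1999] lean 29.87 off -0.001 F [0.1 0.1 0.6]
[ 0.81  0.35 -0.33  1.7  -0.37  1.35 -1.02]
th 45 p (-0.24, 0, 0.2) shift cm [ 0.07 -0.13  0.06] turn [15.1 -0.1 -0.1]
th 30 p (np.float64(-0.195), 0, np.float64(0.0861)) shift cm [ 0.06  1.64 12.18] turn [ 0.1 -0.1 -0.1]
th 30 p (-0.208, 0, 0.15) shift cm [ 0.07 -0.41  5.99] turn [ 0.1 -0.1 -0.1]
```

View pics/hand2.png

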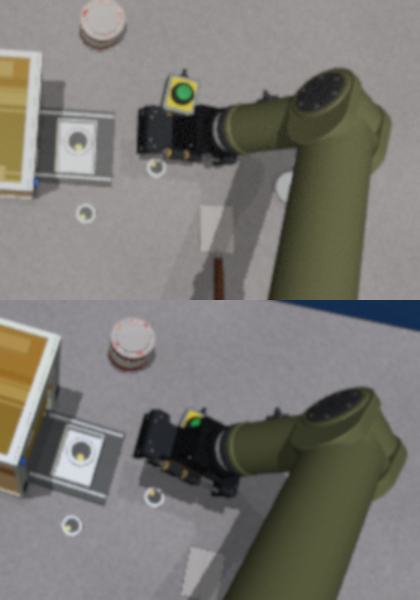

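The pose is as wanted: in both views the hand lies along the deck axis and leans forward, and the body's depth looks like only about 50 mm. The tray is untouched at (75,147). I lower it behind the tray.

Emit:
{"op": "move_arm", "data": {
  "moves": [
    [[0.1,0.1,3,0,0,0,0],[0.1,0.2,6,0,0,0,0],[0.1,0.3,9,0,0,0,0],[0.1,0.4,11.5,0,0,0,0],[0.1,0.4,12.9,0,0,0,0],[0.1,0.4,12.9,0,0,0,0]]
  ]
}}

```text
clock: 2.75
position: [0.526, -0.1218, 0.0862]
tool_rot: [[0.998, -0.051, 0.029], [-0.059, -0.865, 0.499], [0.0, -0.5, -0.866]]
force: [-0.3, 0.6, 0.4]
width: 0.0004
grip_force: 0.0
```

Run:
```python
from h import *
where();go(30,tipx(-.08,30));go(43,tipx(-.04,43))
```

```text
2.75 box [-0.1771 -0.0008  0.0862] lean 29.99 off 0.001 F [0.6 0.3 0.4]
th 30 p (np.float64(-0.115), 0, np.float64(0.0861)) shift cm [-0.07 -5.37  3.11] turn [0.  0.1 0.1]
th 43 p (np.float64(-0.0877), 0, np.float64(0.0794)) shift cm [-0.06 -7.4   5.05] turn [13.   0.1  0.1]
```

Emit:
{"op": "move_arm", "data": {
  "moves": [
    [[0,-0.3,0.2,0,0,0,0],[0,-0.9,0.5,0,0,0,0],[0,-1.4,0.8,0,0,0,0],[0,-1.9,1.1,0,0,0,0],[0,-2.4,1.4,0,0,0,0],[0,-3.0,1.7,0,0,0,0],[0,-3.6,2.1,0,0,0,0],[0,-4.2,2.4,0,0,0,0],[0,-4.8,2.8,0,0,0,0],[0,-5.4,3.1,0,0,0,0]]
  ]
}}

```text
clock: 3.75
position: [0.53, -0.06, 0.0864]
tool_rot: [[0.998, -0.052, 0.031], [-0.061, -0.865, 0.499], [0.001, -0.5, -0.866]]
force: [-0.7, -1.2, 0.0]
width: 0.0002
grip_force: 0.5
```

Run:
```python
from h import *
where();go(43,tipx(-.05,43))
cv2.imwrite("pics/p1.png",cv2.resize(imaging.camera("scene")[130:270,150:340],None,fx=3,fy=3))
```

```text
3.75 box [-0.1152 -0.001   0.0864] lean 29.98 off -0.0 F [-1.2  0.7  0. ]
th 43 p (np.float64(-0.0977), 0, np.float64(0.0794)) shift cm [-0.1  -1.17  1.48] turn [13. -0.  0.]
```

View pics/p1.png

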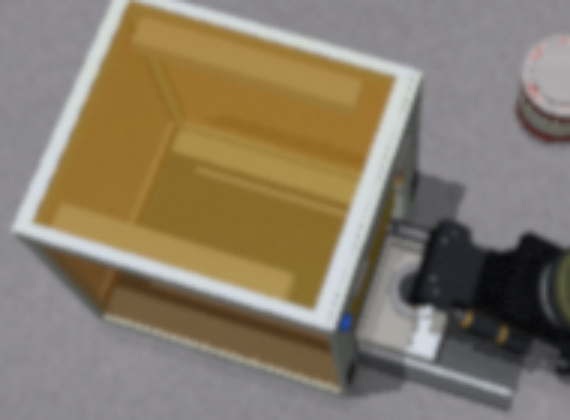

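The tray has been pushed up to the entrance: it is at (405,290) in the picture, straight between the guides with the cap still in it. I increase the lean while still pushing.

Emit:
{"op": "move_arm", "data": {
  "moves": [
    [[0,-0.25,0.3,2.6,0,0,0],[0,-0.5,0.6,5.2,0,0,0],[0,-0.7,0.9,7.8,0,0,0],[0,-0.95,1.2,10.4,0,0,0],[0,-1.2,1.5,13,0,0,0],[0,-1.8,1.85,13,0,0,0],[0,-2.5,2.25,13,0,0,0],[0,-3.2,2.65,13,0,0,0],[0,-3.9,3.05,13,0,0,0],[0,-4.6,3.45,13,0,0,0]]
  ]
}}

```text
clock: 4.8
position: [0.5337, -0.0026, 0.08]
tool_rot: [[0.998, -0.043, 0.042], [-0.06, -0.731, 0.68], [0.001, -0.681, -0.732]]
force: [0.4, -0.8, -0.2]
width: 0.0006
grip_force: 0.8
```

Run:
```python
from h import *
s=where();print(s['joint_pos'].round(2));go(43,tipx(.06,43));go(43,tipx(.09,43))
```

```text
4.8 box [-0.0577 -0.0012  0.08  ] lean 42.94 off -0.0 F [-0.8 -0.5 -0.2]
[ 0.73  0.51 -0.48  1.91 -0.59  1.05 -0.97]
th 43 p (np.float64(0.0123), 0, np.float64(0.0794)) shift cm [-0.11 -5.08  4.81] turn [ 0.1 -0.   0.1]
th 43 p (np.float64(0.0423), 0, np.float64(0.0794)) shift cm [-0.11 -7.28  6.85] turn [ 0.1 -0.   0.1]
```

Emit:
{"op": "move_arm", "data": {
  "moves": [
    [[0,-0.4,0.4,0,0,0,0],[0,-0.9,0.85,0,0,0,0],[0,-1.4,1.3,0,0,0,0],[0,-1.9,1.75,0,0,0,0],[0,-2.4,2.2,0,0,0,0],[0,-2.9,2.7,0,0,0,0],[0,-3.4,3.2,0,0,0,0],[0,-3.7,3.45,0,0,0,0]]
  ]
}}

```text
clock: 5.6
position: [0.5367, 0.0471, 0.0796]
tool_rot: [[0.998, -0.044, 0.042], [-0.061, -0.73, 0.68], [0.001, -0.682, -0.732]]
force: [-0.1, -4.3, 0.3]
width: 0.0004
grip_force: 1.0
```

Run:
```python
from h import *
where();go(43,tipx(.09,43))
cv2.imwrite("pics/p2.png",cv2.resize(imaging.camera("scene")[130:270,150:340],None,fx=3,fy=3))
```

```text
5.6 box [-0.0079 -0.0012  0.0796] lean 42.96 off -0.001 F [-4.3 -0.2  0.3]
th 43 p (np.float64(0.0423), 0, np.float64(0.0794)) shift cm [-0.12 -3.66  3.43] turn [ 0. -0.  0.]
```

View pics/p2.png

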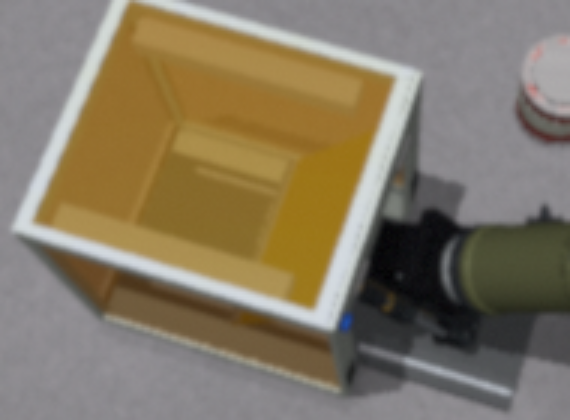

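The flap is riding open on the hand (amber wedge at (310,220)) and the forces are low. I continue in steps, watching the force.

Emit:
{"op": "move_arm", "data": {
  "moves": [
    [[0,-0.4,0.4,0,0,0,0],[0,-0.8,0.75,0,0,0,0],[0,-1.2,1.15,0,0,0,0],[0,-1.6,1.5,0,0,0,0],[0,-2.0,1.9,0,0,0,0],[0,-2.4,2.25,0,0,0,0],[0,-2.6,2.4,0,0,0,0]]
  ]
}}

```text
clock: 6.35
position: [0.5385, 0.0821, 0.0793]
tool_rot: [[0.998, -0.045, 0.042], [-0.061, -0.731, 0.68], [0.0, -0.681, -0.732]]
force: [0.0, -4.3, -3.1]
width: -0.0
grip_force: 0.5
```

Emit:
{"op": "move_arm", "data": {
  "moves": [
    [[0,-0.3,0.3,0,0,0,0],[0,-0.6,0.55,0,0,0,0],[0,-0.9,0.85,0,0,0,0],[0,-1.2,1.1,0,0,0,0]]
  ]
}}

```text
clock: 6.75
position: [0.5397, 0.0986, 0.0797]
tool_rot: [[0.998, -0.044, 0.042], [-0.061, -0.73, 0.68], [0.0, -0.682, -0.732]]
force: [-0.5, -4.2, -2.4]
width: 0.0009
grip_force: 0.5
```

Run:
```python
from h import *
where()
```

```text
6.75 box [ 0.0437 -0.001   0.0797] lean 42.97 off -0.0 F [-4.3  0.3 -2.4]
```

Emit:
{"op": "move_arm", "data": {
  "moves": [
    [[0,-0.2,0.2,0,0,0,0],[0,-0.4,0.4,0,0,0,0],[0,0.3,-0.3,0,0,0,0],[0,1.5,-1.4,0,0,0,0],[0,3,-2.8,0,0,0,0],[0,4.5,-4.2,0,0,0,0],[0,6,-5.6,0,0,0,0],[0,7.5,-7,0,0,0,0],[0,9,-8.4,0,0,0,0],[0,10.6,-9.9,0,0,0,0]]
  ]
}}

```text
clock: 7.75
position: [0.531, -0.0482, 0.0804]
tool_rot: [[0.998, -0.044, 0.043], [-0.061, -0.73, 0.681], [0.001, -0.682, -0.731]]
force: [-0.0, 0.1, -0.3]
width: 0.0007
grip_force: 0.0
```

Run:
```python
from h import *
where();go(20,(-.19,0,.17))
cv2.imwrite("pics/p3.png",cv2.resize(imaging.camera("scene")[130:270,150:340],None,fx=3,fy=3))
```

```text
7.75 box [-0.1033 -0.0013  0.0804] lean 43.0 off -0.001 F [ 0.1  0.  -0.3]
th 20 p (-0.19, 0, 0.17) shift cm [ -0.12   0.23 -12.47] turn [-23.   -0.1   0. ]
```

View pics/p3.png

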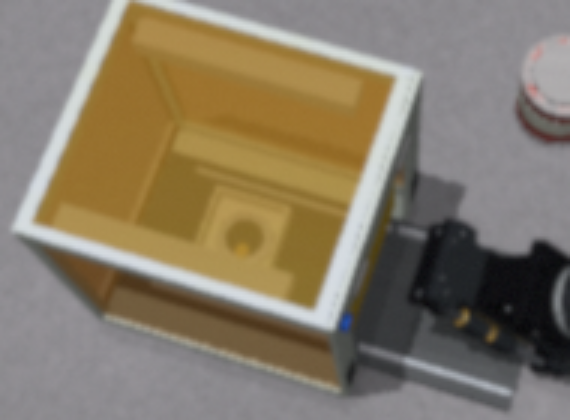

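The tray with its cap is inside at (245,225), well behind the flap, and the flap hangs shut. I back off and go over the button.

Emit:
{"op": "move_arm", "data": {
  "moves": [
    [[0,0,-2,0,0,0,0],[0,0.1,-5,-6,0,0,0],[0,0.2,-8,-12,0,0,0],[0,0.2,-11,-18,0,0,0],[0,0.2,-12.5,-23,0,0,0],[0,0.2,-12.5,-23,0,0,0]]
  ]
}}

```text
clock: 8.4
position: [0.5275, -0.1332, 0.1736]
tool_rot: [[0.998, -0.054, 0.026], [-0.06, -0.939, 0.338], [0.007, -0.339, -0.941]]
force: [0.2, 0.7, 0.4]
width: 0.0004
grip_force: 0.0
```

Run:
```python
from h import *
where()
P=np.array([.6325,-.2345,.15]);go(0,B.T@(P-O))
```

```text
8.4 box [-0.1884 -0.003   0.1736] lean 19.79 off -0.006 F [ 0.7 -0.1  0.4]
th 0 p [-0.28306884 -0.11399356  0.15      ] shift cm [11.07  9.75 -0.92] turn [-19.8  -0.4   0.2]
```

Emit:
{"op": "move_arm", "data": {
  "moves": [
    [[2,1.8,-0.2,-4,0,0,0],[4.5,4,-0.4,-8,0,0,0],[7,6.2,-0.6,-12,0,0,0],[9.5,8.4,-0.8,-16,-0.2,0,0],[11.1,9.75,-0.9,-19.8,-0.4,0,0],[11.1,9.75,-0.9,-19.8,-0.4,0,0],[11.1,9.75,-0.9,-19.8,-0.4,0,0]]
  ]
}}

```text
clock: 9.1
position: [0.6296, -0.2334, 0.1434]
tool_rot: [[0.998, -0.059, -0.01], [-0.059, -0.998, 0.007], [-0.01, -0.007, -1.0]]
force: [-0.1, 0.3, -0.7]
width: 0.0001
grip_force: 0.0
```

Run:
```python
from h import *
s=where()
im=imaging.camera("wrist");hsv=cv2.cvtColor(im,cv2.COLOR_BGR2HSV).astype(int)
g=blob((abs(hsv[...,0]-60)<15)&(hsv[...,1]>120)&(hsv[...,2]>60))
c=imaging.get_calibration("wrist");T=c['tool_from_camera']
if g:
    x,y,w,h=cv2.boundingRect(g[0]);print("bbox",x,y,w,h,cv2.contourArea(g[0]))
    (u,v),r=cv2.minEnclosingCircle(g[0]);ray=T[:3,:3]@np.linalg.inv(c['K'])@[u,v,1]
    D=s['tool_rot']@ray;C=s['position']+s['tool_rot']@T[:3,3]
    for z in(.044,.048,.052):
        print(z,(C+D*(z-C[2])/D[2]).round(4), "diam",2*r/c['K'][0,0]*(z-C[2])/D[2])
print(s['position'].round(4))
cv2.imwrite("pics/w2.png",im)
```

```text
9.1 box [-0.2822 -0.111   0.1434] lean 0.39 off 0.01 F [ 0.3  0.1 -0.7]
bbox 260 226 45 37 870.0
0.044 [ 0.6252 -0.233   0.044 ] diam 0.03266276356934009
0.048 [ 0.6271 -0.2332  0.048 ] diam 0.03197682320359352
0.052 [ 0.629  -0.2333  0.052 ] diam 0.03129088283784695
[ 0.6296 -0.2334  0.1434]
```

View pics/w2.png

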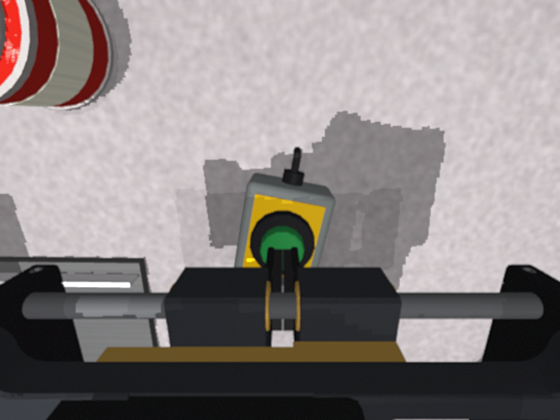

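The closed fingers stand over the green button at (283,240). I descend gently, watching the force.

Emit:
{"op": "move_arm", "data": {
  "moves": [
    [[0.2,0,0.5,0,0,0,0],[0.2,0,1.0,0,0,0,0],[0.2,0,1.4,0,0,0,0],[0.2,0,1.7,0,0,0,0],[0.2,0,1.9,0,0,0,0]]
  ]
}}

```text
clock: 9.65
position: [0.6321, -0.2347, 0.1267]
tool_rot: [[0.998, -0.06, -0.007], [-0.06, -0.998, 0.003], [-0.007, -0.003, -1.0]]
force: [-3.0, 0.5, 4.2]
width: 0.0
grip_force: 2.3
```

Emit:
{"op": "move_arm", "data": {
  "moves": [
    [[0,0,0.2,0,0,0,0],[0,0,0.4,0,0,0,0],[0,0,0.4,0,0,0,0]]
  ]
}}

```text
clock: 9.95
position: [0.6322, -0.2347, 0.126]
tool_rot: [[0.998, -0.06, -0.006], [-0.06, -0.998, 0.003], [-0.007, -0.002, -1.0]]
force: [-9.1, 2.2, 17.8]
width: 0.0008
grip_force: 9.0
```

Emit:
{"op": "move_arm", "data": {
  "moves": [
    [[0,0,-0.5,0,0,0,0],[0,0,-1.5,0,0,0,0],[0,0,-4,0,0,0,0],[0,0,-8,0,0,0,0],[0,0,-12,0,0,0,0],[0,0,-12,0,0,0,0],[0,0,-12,0,0,0,0],[0,0,-12,0,0,0,0]]
  ]
}}

```text
clock: 10.75
position: [0.6327, -0.2347, 0.2412]
tool_rot: [[0.998, -0.06, -0.007], [-0.06, -0.998, 0.004], [-0.008, -0.004, -1.0]]
force: [0.7, 1.0, -0.2]
width: 0.0005
grip_force: 0.0
```

Run:
```python
from h import *
where()
i=imaging.camera("scene");j=imaging.camera("wrist")
cv2.imwrite("pics/p4.png",np.hstack([cv2.resize(i[130:270,150:340],(400,295)),cv2.resize(j[0:420,70:],(400,295))]))
```

```text
10.75 box [-0.2832 -0.1142  0.2412] lean 0.2 off 0.008 F [ 1.1 -0.6 -0.2]
```

View pics/p4.png

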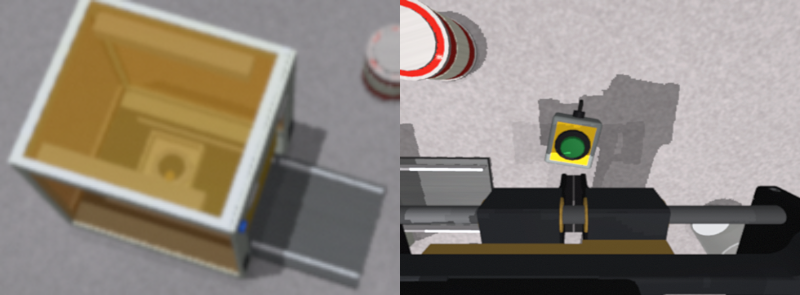

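The tray and cap sit inside with the flap shut, and the button (572,148) is up again. I repeat the press slowly once, to confirm from force against depth that the full travel was reached.

Emit:
{"op": "move_arm", "data": {
  "moves": [
    [[0,0,4,0,0,0,0],[0,0,8,0,0,0,0],[0,0,10,0,0,0,0],[0,0,10.8,0,0,0,0],[0,0,11,0,0,0,0],[0,0,11,0,0,0,0]]
  ]
}}

```text
clock: 11.45
position: [0.6332, -0.2347, 0.1333]
tool_rot: [[0.998, -0.06, -0.004], [-0.06, -0.998, 0.003], [-0.005, -0.003, -1.0]]
force: [0.2, 0.3, 0.5]
width: 0.0006
grip_force: 0.0
```

Emit:
{"op": "move_arm", "data": {
  "moves": [
    [[0,0,0.15,0,0,0,0],[0,0,0.15,0,0,0,0]]
  ]
}}

```text
clock: 11.65
position: [0.6334, -0.2348, 0.1323]
tool_rot: [[0.998, -0.06, -0.003], [-0.06, -0.998, 0.002], [-0.003, -0.002, -1.0]]
force: [-0.8, 0.1, 0.8]
width: 0.0005
grip_force: 0.6
```

Emit:
{"op": "move_arm", "data": {
  "moves": [
    [[0,0,0.15,0,0,0,0],[0,0,0.15,0,0,0,0]]
  ]
}}

```text
clock: 11.85
position: [0.6334, -0.2348, 0.1305]
tool_rot: [[0.998, -0.06, -0.003], [-0.06, -0.998, 0.002], [-0.003, -0.002, -1.0]]
force: [1.1, -1.1, 2.8]
width: 0.0007
grip_force: 1.2
```

Emit:
{"op": "move_arm", "data": {
  "moves": [
    [[0,0,0.3,0,0,0,0],[0,0,0.45,0,0,0,0],[0,0,0.45,0,0,0,0]]
  ]
}}

```text
clock: 12.15
position: [0.6334, -0.2348, 0.1262]
tool_rot: [[0.998, -0.06, -0.003], [-0.06, -0.998, 0.002], [-0.004, -0.002, -1.0]]
force: [0.2, -0.7, 6.3]
width: 0.0001
grip_force: 3.2
```

The force rises like a spring from about 0.132 and stops at 0.126, so the full 6 mm of travel was reached. I release and retreat.

Emit:
{"op": "move_arm", "data": {
  "moves": [
    [[0,0,-0.5,0,0,0,0],[0,0,-1.5,0,0,0,0],[0,0,-4,0,0,0,0],[0,0,-8,0,0,0,0],[0,0,-12,0,0,0,0],[0,0,-12,0,0,0,0],[0,0,-12,0,0,0,0]]
  ]
}}

```text
clock: 12.85
position: [0.6332, -0.2349, 0.2461]
tool_rot: [[0.998, -0.06, -0.005], [-0.06, -0.998, 0.003], [-0.005, -0.003, -1.0]]
force: [-0.6, -0.5, -1.1]
width: 0.0002
grip_force: 0.0
```

```bash
python3 -c "
from plant import workorder
print(workorder.sign_off())"
```

```text
the job is handed in; nothing more can be done
None
```

The job is handed in at about 13 s of the 51 allowed, with no verdict returned: the tray and cap are in the box behind the shut flap, and the start button was pressed fully down (twice, the second time to confirm its travel) and released.

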